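Lay the tall soap carton down into its tray

ROBOT

A 6-joint arm with a two-finger parallel gripper is mounted at the origin on the work surface. World frame = base frame: x ahead of the robot, y to its left, z up, the work surface at z = 0. Lengths are in m, angles in rad, forces in N, time in s.
With the tool pointing down it reaches from about 0.375 to 0.925 m from the base axis. Payload 5.7 kg.
Tool frame: the origin (TCP) lies midway between the tips of the shut fingers; the grasp point (between the pads) lies 19 mm behind it; z points along the fingers, y is the line along which they close (so a half turn about z gives the same grasp; the last joint's range is limited). The gripper opens to 88 mm and grips with 3 to 60 N. Pads are 20 mm wide; open, the fingers measure 115 mm over their backs; the gripper's body (75 mm by 178 mm) begins 61 mm behind the grasp point.
Start: joints at [1.217, 0.359, 1.51, -0, 1.272, -0.115], TCP at [0.142, 0.583, 0.223] pointing down, gripper open.
Joint ranges: [-2.97, 2.97], [-1.01, 2.36], [0.21, 2.38], [-0.96, 4.11], [0.2, 2.71], [-2.98, 2.98]. Speed limits (rad/s): [2.39, 2.39, 3.14, 3.14, 3.14, 3.14].

INTERFACE

Orientations are given as a rotation vector (axis times angle).
In Python, from plant import readout, vision, ticket gives the robot as it stands.
- The arm moves only by the tool play_rows, never from a script. Its argument "series" is a list of rows, each a list of 5 numbers: the shift along the tool's x, y, z in m, then the turn about the tool's z in degrees, then the opening, from 0 (shut) to 1 (fully open). In form: [[tx, ty, tz, twist, grip], ...]. A call has 1 to 5 rows; each row is the pose to reach, as a shift and turn from the pose commanded when the call began, along the tool's axes at that moment; what a row does not reach only later rows make up. A row lasts 1/10 s, in which the tool goes at most 50 mm and 8.59 degrees, less where a joint would pass 70% of its speed; a pose out of reach is approached as far as the arm can. A call with a gripper value outside its range is refused whole. The fingers move at their own pace and stop on an object; the grip force is fixed at half the most. Time passes only in rows, so rows that repeat a pose let the fingers close. It gives the time, the measured TCP pose, the force, the opening and the grip force at its end, in the units of the state.
- readout.sense(): the state, without advancing time (a new reading comes with each control period).
- vision.grab_frame(name): name is "side" or "top" or "wrist"; returns (picture, depth): 480x640x3 uint8, red, green, blue; 480x640 float32, m along the optical axis (not along the pixel's ray), 0 where there is no reading.
- vision.get_calibration(name): a dict with "fx", "fy", "cx", "cy" (pixels), "eye" and "rotation" of the camera in the world. Camera axes: x right, y up, looking along -z (the intrinsics and any distortion apply to the point x, -y, -z); pixel columns grow to the right and rows downward; lengths in m; the calibration is good to about 2 mm. The wrist camera is an equidistant fisheye: a pixel r from the principal point sees the ray r / f radians off the axis. A picture is of the moment at which its call begins: read the wrist's pose just before it. get_calibration takes no time and is no camera call; for the wrist camera it gives the pose at the moment of the call.
- ticket.finish_job(): hands the job in; it is judged then, once.
Trained networks look in the newest picture that a camera, given by its name, has taken for a name from the list of things; names that differ only in an ending like _2 or _b are one class to them, and where a whole thing is asked for, a point or a joint stands for the part that bears it (a point fixed in the world has none). Each returns a list of dicts, best first, with "p" (0 to 1); they miss things now and then, are a little off and sometimes report something else, mostly with a low value. They report only what shows in the picture. A call takes as long as a camera call. They do not tell look-alikes from the thing itself.
- vision.look_for(camera, name): "point" ([column, row] in pixels, amid what is visible of it).
- vision.outline_of(camera, name): "region" (480x640 bool, what is visible of it) and "point" ([column, row] in pixels, amid what is visible of it).
- vision.landmark_of(camera, name): "point" ([column, row] in pixels: a listed point, or the origin of a listed thing).
The state is a dict: "t": time; "qpos": joint angles; "dq": joint speeds; "effort": joint torques, N m; "tcp_pos": TCP position; "orientation": TCP orientation; "contact_force": force on the tool from outside, world axes, zero at the start; "wrist_torque": the same for the moment, N m; "opening": finger opening in m; "gripper_force": force on a finger pad.
Only numpy, scipy, OpenCV 4.12 (cv2) and the standard library are available. Lean on these libraries where they do the work, as an engineer would, in place of code of your own. Each camera call takes 0.05 s, during which the arm holds its last target. There are 200 camera calls.

TASK

Tip the tall standing soap carton over with the fingertips, pushing near its top, so that it falls flat on its broad face into the open mouth of the low white tray in front of it. Then push it along with the fingertips until its leading end is against the tray's back stop and it lies wholly inside the tray. Do not lift it, leave everything else on the counter where it stands, and finish with the robot clear.

Things in the scene. Friction and masses are not known exactly. Their poses are not given: they have to be found in the camera images.
- tall_carton: Tall plain brown cardboard soap carton, loose, standing: 34 mm thick (x), 58 mm wide (y), 150 mm tall (z), 0.17 to 0.34 kg. Origin: centre of the underside. At the start its x is within 5 degrees of the tray's x; its front face is 25 to 40 mm before the mouth, within 6 mm of the tray's centre line. Pushed high it tips about its lower edge and past 13 degrees falls by itself; pushed low it slides.
- tall_carton_top (a point): Centre of the tall carton's top end, 150 mm from its origin along its z. After the fall this is the leading end, which goes against the back stop: the carton's z then points along the tray's x and the carton's x points down.
- tall_carton_middle (a point): Centre line point at mid-height of the tall carton, 75 mm from its origin along its z. 75 mm above the counter while it stands, 17 mm when it lies on its broad face.
- tray: Low white tray fixed to the counter, a U seen from above: side walls 14 mm high, 5 mm thick, a back stop 40 mm high, 6 mm thick, and an open end (mouth) facing the tall carton and roughly the robot. Inside 104 mm wide, 160 mm from mouth to stop. Its floor is level with the counter, no lip. Origin: on the counter, middle of the mouth; x runs level into the tray to the stop, y across, z up.
- tray_stop (a point): Middle of the inner face of the tray's back stop, 160 mm along the tray's x from its origin, 17 mm above the counter.
- soap_carton: Bystander: single-bar carton of the same brown cardboard, only 80 mm tall, 34 x 56 mm, standing about 125 mm to one side of the tall carton. Origin: centre of its underside.
- cream_jar: Bystander: round glass jar with white cap, 56 mm across, 50 mm tall, standing about 125 mm to the other side of the tall carton (the sides of the two may be swapped). Origin: centre of its underside.
- pump_bottle: Bystander: white pump bottle, 60 mm across, 156 mm tall, beside the tray, about 125 mm from its centre line. Origin: centre of its underside.
- tumbler: Bystander: white ceramic tumbler, 72 mm across, 95 mm tall, beside the tray on the other side from the pump bottle (the sides may be swapped). Origin: centre of its underside.
- nail_brush: Bystander: wooden nail brush 90 x 38 mm, 24 mm high, on the right of the counter. Origin: centre of its underside.
- spray_can: Bystander: white spray can, 52 mm across, 160 mm tall, on the right of the counter. Origin: centre of its underside.
Mind the look-alikes: they are no part of the job. What is shaped like the tall_carton but pink is not meant. Leave any black look-alike of the tray alone.

How it is judged:
By the outcome, as a careful person would: the job done as asked, in the order asked, and still so for the second after the job is handed in, with the robot touching nothing.
It also fails if it takes over 40 s, if anything falls off the work surface, if the arm or the gripper's body presses on something with over 40 N, if the wrist force passes 120 N, or if a joint passes its speed limit or range.

## Working session

There is one attempt and no reset: what is moved stays moved. The work goes in short steps, Python scripts to look and compute and a tool call to move; the robot and the scene stay as the last step left them, time stands still between calls to the robot, and variables do not carry over. Pictures are saved under pics/ and viewed, at most 10 in all, crops included, and the job is handed in when it is done.

Besides the shell and the picture viewer there is one more tool, called as name([rows], argument=value, ...), one row to a line, values as JSON. play_rows: Moves the arm, as the interface text tells. Its arguments: {"type":"object","properties":{"series":{"type":"array","items":{"type":"array","items":{"type":"number"}}}},"required":["series"]}

```bash
mkdir -p pics
cat > h.py <<'E'
import numpy as np, cv2
from plant import readout, vision, ticket
from scipy.spatial.transform import Rotation as R
def grab(n,fn=None):
    p,d=vision.grab_frame(n)
    if fn: cv2.imwrite('pics/'+fn,p[:,:,::-1])
    return p,d
def cloud(n,d):
    c=vision.get_calibration(n); v,u=np.mgrid[0:480,0:640]
    x=(u-c['cx'])/c['fx']*d; y=-(v-c['cy'])/c['fy']*d
    P=np.stack([x,y,-d],-1)@np.array(c['rotation']).T+np.array(c['eye'])
    P[d<=0]=np.nan
    return P
E
python3 - <<'E'
from h import *
s=readout.sense();print({k:np.round(v,3) for k,v in s.items()});print(R.from_rotvec(s['orientation']).as_matrix().round(3))
for n in('top','side'):
    c=vision.get_calibration(n);print({k:np.round(v,3) for k,v in c.items()} if 0 else (c.keys(),np.round(c['eye'],3)))
    p,d=grab(n,n+'0.png');P=cloud(n,d)
    for o in('tall_carton','tray'):
        for r in vision.outline_of(n,o):
            q=P[r['region']];q=q[~np.isnan(q[:,0])];print(n,o,round(r['p'],2),np.round(r['point']),len(q),np.percentile(q,[2,50,98],axis=0).round(3).tolist() if len(q) else'')
E
```

```text
{'t': np.float64(0.0), 'qpos': array([ 1.217,  0.36 ,  1.511, -0.   ,  1.272, -0.115]), 'dq': array([ 0.001,  0.001, -0.   , -0.001, -0.001,  0.002]), 'effort': array([ 1.0000e-03, -5.1539e+01, -2.7072e+01,  6.7000e-02,  3.6000e-02,
       -0.0000e+00]), 'tcp_pos': array([0.142, 0.582, 0.222]), 'orientation': array([-3.740e-01, -3.119e+00,  3.000e-03]), 'contact_force': array([-0.03 , -0.02 , -1.113]), 'wrist_torque': array([ 0.059,  0.009, -0.056]), 'gripper_force': np.float64(0.0), 'opening': np.float64(0.088)}
[[-0.972  0.237 -0.001]
 [ 0.237  0.972 -0.002]
 [ 0.    -0.002 -1.   ]]
(dict_keys(['fx', 'fy', 'cx', 'cy', 'eye', 'rotation']), array([ 0.388, -0.105,  1.248]))Traceback (most recent call last):
  File "<stdin>", line 5, in <module>
  File "h.py", line 11, in cloud
    P=np.stack([x,y,-d],-1)@np.array(c['rotation']).T+np.array(c['eye'])
      ~~~~~~~~~~~~~~~~~~~~~~~~~~~~~~~~~~~~~~~~~~~~~~~^~~~~~~~~~~~~~~~~~~
ValueError: operands could not be broadcast together with shapes (480,640) (3,)
```

```bash
sed -i "s/@np.array(c\['rotation'\]).T/@R.from_rotvec(c['rotation']).as_matrix().T/" h.py
python3 - <<'E'
from h import *
for n in('top','side'):
    c=vision.get_calibration(n);print(np.round(c['eye'],3),c['rotation'])
    p,d=grab(n,n+'0.png');P=cloud(n,d)
    np.savez(n+'0.npz',P=P,p=p)
    for o in('tall_carton','tray'):
        for r in vision.outline_of(n,o):
            q=P[r['region']];q=q[~np.isnan(q[:,0])];print(n,o,round(r['p'],2),np.round(r['point']),len(q),np.percentile(q,[2,50,98],axis=0).round(3).tolist() if len(q) else'')
E
```

```text
[ 0.388 -0.105  1.248] [ 0.06839263 -0.09368306 -1.56504713]
top tall_carton 0.92 [286. 229.] 507 [[0.515, -0.07, 0.025], [0.531, -0.043, 0.149], [0.555, -0.015, 0.154]]
top tall_carton 0.76 [277. 288.] 396 [[0.379, -0.047, 0.037], [0.397, -0.022, 0.15], [0.413, 0.009, 0.155]]
top tall_carton 0.74 [332. 278.] 398 [[0.388, -0.176, 0.067], [0.413, -0.149, 0.15], [0.438, -0.122, 0.154]]
top tray 0.96 [276. 183.] 2870 [[0.588, -0.073, -0.003], [0.673, -0.01, 0.002], [0.752, 0.05, 0.04]]
top tray 0.89 [390. 315.] 3073 [[0.246, -0.367, -0.003], [0.327, -0.306, 0.002], [0.411, -0.243, 0.04]]
top tray 0.85 [176. 253.] 2934 [[0.394, 0.183, -0.002], [0.477, 0.253, 0.003], [0.558, 0.32, 0.039]]
top tray 0.16 [449. 264.] 542 [[0.419, -0.475, 0.015], [0.46, -0.452, 0.024], [0.504, -0.429, 0.029]]
[-0.095 -0.818  0.803] [ 0.89446325 -0.30369747 -0.64774976]
side tall_carton 0.77 [329. 230.] 1142 [[0.514, -0.076, 0.004], [0.526, -0.061, 0.097], [0.594, 0.077, 0.153]]
side tall_carton 0.75 [282. 256.] 1113 [[0.376, -0.051, 0.004], [0.384, -0.044, 0.092], [0.41, 0.006, 0.153]]
side tall_carton 0.73 [320. 276.] 971 [[0.382, -0.183, 0.006], [0.398, -0.169, 0.101], [0.439, -0.13, 0.153]]
side tray 0.91 [255. 224.] 1409 [[0.389, 0.171, -0.0], [0.481, 0.254, 0.004], [0.563, 0.322, 0.039]]
side tray 0.67 [334. 353.] 3671 [[0.243, -0.371, -0.0], [0.331, -0.305, 0.003], [0.412, -0.243, 0.041]]
side tray 0.61 [360. 231.] 1460 [[0.597, -0.083, -0.0], [0.695, -0.016, 0.004], [0.756, 0.054, 0.042]]
```

View pics/top0.png

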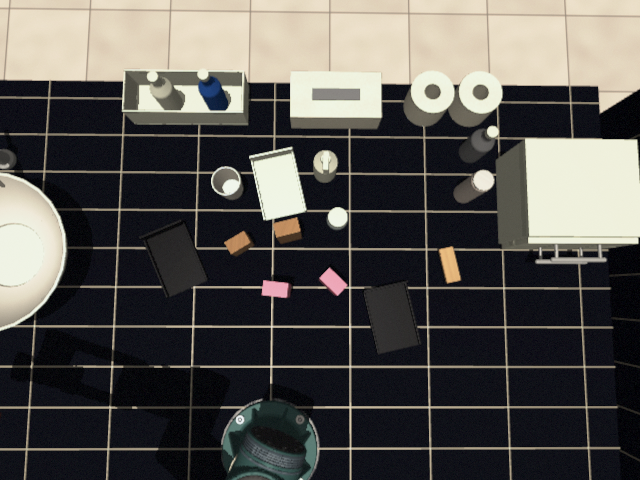

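View pics/side0.png

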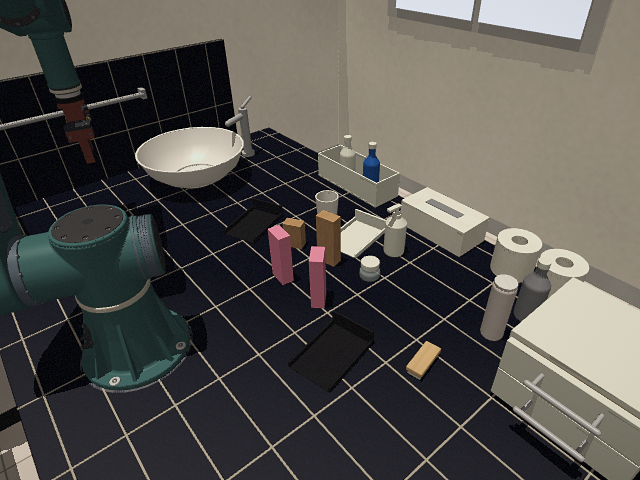

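```bash
cat > m.py <<'E'
from h import *
from scipy import ndimage
P=np.load('top0.npz')['P'];p=np.load('top0.npz')['p']
def blob(u,v,lo,hi,w=45):
    m=np.zeros((480,640),bool);m[v-w:v+w,u-w:u+w]=1
    m&=(P[...,2]>lo)&(P[...,2]<hi)
    l,n=ndimage.label(m);return l,n
def rect(name,m):
    q=P[m][:,:2].astype(np.float32)
    (c,s,a)=cv2.minAreaRect(q*1000);print(name,m.sum(),np.round(c,1),np.round(s,1),round(a,1))
for nm,u,v,lo,hi in[('tall',289,226,.143,.16),('soap',238,243,.073,.09),('jar',337,215,.043,.06),('pinkA',276,289,.143,.16),('pinkB',333,281,.143,.16),('pump',325,165,.06,.17),('tumbler',227,180,.085,.105),('stop',277,152,.033,.05)]:
    l,n=blob(u,v,lo,hi,14 if nm!='stop' else 28)
    if n: 
        k=np.argmax(np.bincount(l.ravel())[1:])+1; rect(nm,l==k)
w=(p.min(-1)>150);m=np.zeros_like(w);m[140:225,240:312]=1
m&=w&(abs(P[...,2])<.02);l,n=ndimage.label(m);m=l==np.argmax(np.bincount(l.ravel())[1:])+1;rect('trayfloor',m)
E
python3 m.py
```

```text
tall 362 [537.9 -42.7] [34.7 57.2] 14.5
soap 334 [509.4  80.4] [35.1 55.5] 31.8
jar 302 [ 577.7 -166. ] [48.2 47.9] 0.1
pinkA 383 [396.5 -17.8] [57.8 33.9] 84.0
pinkB 376 [ 413.7 -150.2] [56.4 32.5] 45.2
pump 534 [ 704.5 -132.7] [58.  58.5] 44.0
tumbler 131 [656.1 105.2] [60.9 70. ] 66.2
stop 134 [746.    5.9] [  8.  112.6] 13.3
trayfloor 2568 [665.  -13.5] [162.3 114.7] 12.9
```

play_rows([
  [-0.48,-0.54,0,-27,0.23],
  [-0.48,-0.54,0,-27,0.23],
  [-0.48,-0.54,0,-27,0.23],
  [-0.48,-0.54,0,-27,0.23],
  [-0.48,-0.54,0,-27,0.23],
])

```text
t: 0.85
tcp_pos: [0.2579, 0.3641, 0.2228]
orientation: [-0.367, 3.119, 0.0]
contact_force: [1.2, 0.1, 1.0]
opening: 0.0511
gripper_force: 0.0
```

```bash
cat > s.py <<'E'
from h import *
import sys
# usage: s.py x y z heading_of_toolx -> shift in tool axes, twist
s=readout.sense();M=R.from_rotvec(s['orientation']).as_matrix()
x,y,z,h=map(float,sys.argv[1:5])
d=np.array([x,y,z])-s['tcp_pos'];hd=np.degrees(np.arctan2(M[1,0],M[0,0]))
print('t',round(s['t'],2),'tcp',np.round(s['tcp_pos'],4),'hd',round(hd,1),'z',M[:,2].round(3),'F',np.round(s['contact_force'],1),'open',round(s['opening'],3))
print('shift',(M.T@d).round(4),'twist',round(-((h-hd+180)%360-180),1))
E
python3 s.py .48 -.057 .222 193.5
```

```text
t 0.85 tcp [0.2579 0.3641 0.2228] hd -166.6 z [ 0.001  0.    -1.   ] F [1.2 0.1 1. ] open 0.051
shift [-0.1182 -0.4612  0.0009] twist -0.1
```

play_rows([
  [-0.118,-0.461,0,0,0.23],
  [-0.118,-0.461,0,0,0.23],
  [-0.118,-0.461,0,0,0.23],
  [-0.118,-0.461,0,0,0.23],
  [-0.118,-0.461,0,0,0.23],
])

```text
t: 1.35
tcp_pos: [0.3742, 0.1425, 0.2231]
orientation: [-0.364, 3.119, 0.0]
contact_force: [2.0, 0.2, 0.7]
opening: 0.0204
gripper_force: 0.0
```

```bash
python3 s.py .48 -.057 .222 193.5
```

```text
t 1.35 tcp [0.3742 0.1425 0.2231] hd -166.7 z [ 0.001  0.    -1.   ] F [2.  0.2 0.7] open 0.02
shift [-0.057  -0.2185  0.0011] twist -0.2
```

play_rows([
  [-0.057,-0.219,0,0,0.23],
  [-0.057,-0.219,0,0,0.23],
  [-0.057,-0.219,0,0,0.23],
  [-0.057,-0.219,0,0,0.23],
  [-0.057,-0.219,0,0,0.23],
])

```text
t: 1.85
tcp_pos: [0.4815, -0.0594, 0.223]
orientation: [-0.36, 3.119, -0.003]
contact_force: [-0.3, -0.0, 0.8]
opening: 0.02
gripper_force: 0.0
```

```bash
python3 s.py .48 -.0567 .135 193.5;python3 -c "
from h import *
grab('top','top1.png');c=cv2.imread('pics/top1.png')[130:320,200:380];cv2.imwrite('pics/top1c.png',cv2.resize(c,None,fx=3,fy=3))"
```

```text
t 1.85 tcp [ 0.4815 -0.0594  0.223 ] hd -166.8 z [ 0.002 -0.001 -1.   ] F [-0.3 -0.   0.8] open 0.02
shift [0.0009 0.0032 0.088 ] twist -0.3
```

View pics/top1c.png

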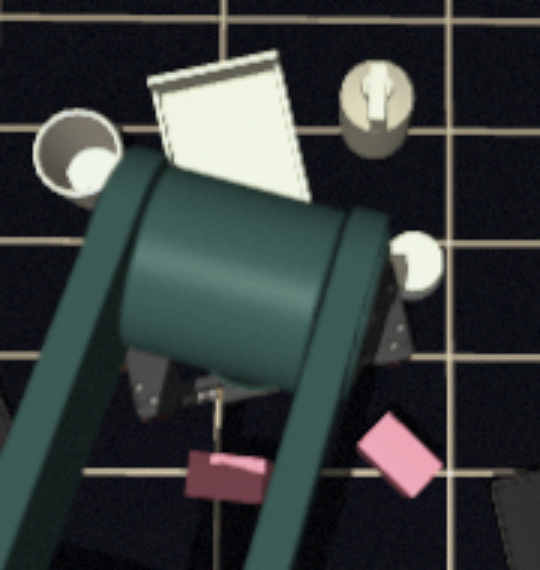

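play_rows([
  [0,0.003,0.045,0,0.23],
  [0,0.003,0.086,0,0.23],
  [-0.005,0.003,0.086,0,0.23],
  [-0.012,0.003,0.086,0,0.23],
  [-0.018,0.003,0.086,0,0.23],
])

```text
t: 2.4
tcp_pos: [0.4987, -0.0486, 0.1387]
orientation: [-0.365, 3.117, -0.002]
contact_force: [0.5, 0.1, 0.7]
opening: 0.0201
gripper_force: 0.0
```

play_rows([
  [-0.006,0,0,0,0.23],
  [-0.012,0,0,0,0.23],
  [-0.018,0,0,0,0.23],
  [-0.024,0,0,0,0.23],
  [-0.03,0,0,0,0.23],
])

```text
t: 2.9
tcp_pos: [0.526, -0.0416, 0.1369]
orientation: [-0.364, 3.12, -0.0]
contact_force: [-0.3, -0.2, 0.0]
opening: 0.0201
gripper_force: 0.1
```

```bash
python3 s.py .537 -.043 .135 193.5
```

```text
t 2.9 tcp [ 0.526  -0.0416  0.1369] hd -166.7 z [ 0. -0. -1.] F [-0.3 -0.2  0. ] open 0.02
shift [-0.0104 -0.0039  0.0019] twist -0.2
```

play_rows([
  [-0.007,0,0,0,0.23],
  [-0.014,0,0,0,0.23],
  [-0.021,0,0,0,0.23],
  [-0.028,0,0,0,0.23],
  [-0.035,0,0,0,0.23],
])

```text
t: 3.4
tcp_pos: [0.5601, -0.0335, 0.1366]
orientation: [0.364, -3.12, 0.0]
contact_force: [-0.7, 0.1, 0.6]
opening: 0.0202
gripper_force: 0.0
```

play_rows([
  [-0.005,0,0,0,0.23],
  [0.02,0,0,0,0.23],
  [0.06,0,-0.03,0,0.23],
  [0.07,0,-0.05,0,0.23],
  [0.07,0,-0.05,0,0.23],
])

```text
t: 3.9
tcp_pos: [0.4917, -0.0503, 0.189]
orientation: [-0.363, 3.117, -0.002]
contact_force: [0.7, 0.5, -0.1]
opening: 0.0206
gripper_force: 0.0
```

```bash
python3 s.py .537 -.043 .135 193.5;python3 -c "
from h import *
grab('side','side1.png');c=cv2.imread('pics/side1.png')[140:330,230:430];cv2.imwrite('pics/side1c.png',cv2.resize(c,None,fx=3,fy=3))"
```

```text
t 3.9 tcp [ 0.4917 -0.0503  0.189 ] hd -166.7 z [ 0.004 -0.001 -1.   ] F [ 0.7  0.5 -0.1] open 0.021
shift [-0.0456 -0.0032  0.0541] twist -0.2
```

View pics/side1c.png

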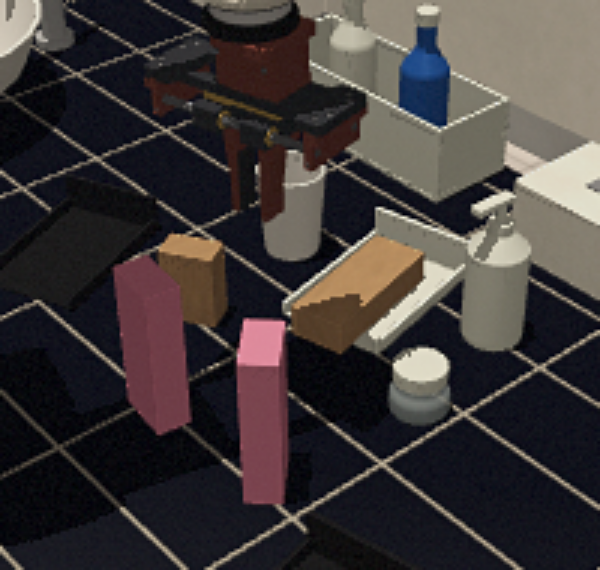

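The carton (crop ~360,290) lies flat on its broad face, its tail sticking out of the tray's mouth; the bystanders stand undisturbed. Now I'll measure where it lies.

```bash
cat > l.py <<'E'
from h import *
for n in('side','top'):
    p,d=grab(n);P=cloud(n,d)
    hsv=cv2.cvtColor(p,cv2.COLOR_RGB2HSV)
    m=(abs(P[...,2]-.034)<.006)&(hsv[...,0]<20)&(hsv[...,1]>90)&(P[...,0]>.5)&(P[...,0]<.76)&(abs(P[...,1]+.02)<.09)
    m=cv2.morphologyEx(m.astype(np.uint8),cv2.MORPH_OPEN,np.ones((2,2)))>0
    q=P[m][:,:2]
    if len(q)<20: print(n,'few');continue
    c,s,a=cv2.minAreaRect((q*1000).astype(np.float32))
    a0=np.radians(13);u=np.array([np.cos(a0),np.sin(a0)]);v=np.array([-u[1],u[0]])
    r=q*1000-np.array([587,-31])
    print(n,len(q),np.round(c,1),np.round(s,1),round(a,1),'along',np.percentile(r@u,[1,99]).round(1),'across',np.percentile(r@v,[1,99]).round(1))
E
python3 l.py
```

```text
side 680 [610.6 -19.4] [109.4 249.5] 74.2 along [nan nan] across [nan nan]
top 493 [618.4 -36. ] [190.5  34.6] 14.9 along [nan nan] across [nan nan]
```

```bash
sed -i "s/    m=cv2.morph.*/    k,l,st,_=cv2.connectedComponentsWithStats(m.astype(np.uint8),connectivity=4);m=l==1+np.argmax(st[1:,4])/" l.py; python3 l.py
```

```text
side 658 [638.6 -17.5] [154.5  62.5] 14.3 along [-22.3 125.5] across [-29.5  30. ]
top 492 [675.2  -8. ] [71.2 56. ] 14.4 along [ 59.2 126.5] across [-25.1  30.3]
```

```bash
python3 s.py .5325 -.0435 .018 193.2
```

```text
t 4.15 tcp [ 0.4917 -0.0496  0.1858] hd -166.7 z [-0.001  0.    -1.   ] F [-0.5 -0.1 -0.6] open 0.02
shift [-0.0413 -0.0036  0.1677] twist 0.1
```

play_rows([
  [-0.034,-0.004,0.03,0,0.23],
  [-0.034,-0.004,0.08,0,0.23],
  [-0.034,-0.004,0.125,0,0.23],
  [-0.034,-0.004,0.155,0,0.23],
  [-0.034,-0.004,0.168,0,0.23],
])

```text
t: 4.65
tcp_pos: [0.5231, -0.045, 0.0149]
orientation: [0.364, -3.114, -0.003]
contact_force: [-0.3, 0.3, -0.2]
opening: 0.0201
gripper_force: 0.0
```

```bash
python3 s.py .587 -.031 .018 193.2;python3 l.py
```

```text
t 4.65 tcp [ 0.5231 -0.045   0.0149] hd -166.7 z [-0.006  0.001 -1.   ] F [-0.3  0.3 -0.2] open 0.02
shift [-0.0654 -0.0011 -0.0035] twist 0.1
side 178 [673.5 -10.4] [79.4 58.2] 13.8 along [ 55.4 128.3] across [-28.7  29.8]
top 512 [674.3  -8.3] [73.9 55.9] 14.3 along [ 57.3 126.5] across [-25.3  30.3]
```

Push 60 mm slowly, then feel for the stop.

play_rows([
  [-0.007,-0.001,-0.002,0,0.23],
  [-0.014,-0.001,-0.002,0,0.23],
  [-0.021,-0.001,-0.002,0,0.23],
  [-0.028,-0.001,-0.002,0,0.23],
  [-0.035,-0.001,-0.002,0,0.23],
])

```text
t: 5.25
tcp_pos: [0.5599, -0.0386, 0.0213]
orientation: [0.365, -3.12, 0.0]
contact_force: [-3.2, -0.1, 1.5]
opening: 0.0204
gripper_force: 1.4
```

play_rows([
  [-0.005,0,0,0,0.23],
  [-0.01,0,0,0,0.23],
  [-0.015,0,0,0,0.23],
  [-0.02,0,0,0,0.23],
  [-0.02,0,0,0,0.23],
])

```text
t: 5.75
tcp_pos: [0.5804, -0.0341, 0.0207]
orientation: [-0.364, 3.119, -0.001]
contact_force: [0.3, -0.7, 0.6]
opening: 0.0202
gripper_force: 0.0
```

```bash
python3 s.py .587 -.031 .018 193.2;python3 l.py
```

```text
t 5.75 tcp [ 0.5804 -0.0341  0.0207] hd -166.7 z [ 0.002 -0.    -1.   ] F [ 0.3 -0.7  0.6] open 0.02
shift [-0.0071  0.0015  0.0027] twist 0.1
side 123 [613.2 -45.1] [79.2 30.9] 30.6 along [-18.   57.6] across [-30.4   5. ]
top 71 [732.5  -2.3] [17.1 43.4] 5.0 along [137.5 155.3] across [-26.2  14.9]
```

play_rows([
  [-0.001,0,0,0,0.23],
  [-0.002,0,0,0,0.23],
  [-0.003,0,0,0,0.23],
  [-0.004,0,0,0,0.23],
  [-0.004,0,0,0,0.23],
])

```text
t: 6.35
tcp_pos: [0.583, -0.0332, 0.0206]
orientation: [0.364, -3.12, -0.0]
contact_force: [-1.5, -0.4, 0.7]
opening: 0.0203
gripper_force: 0.8
```

play_rows([
  [-0.001,0,0,0,0.23],
  [-0.002,0,0,0,0.23],
  [-0.002,0,0,0,0.23],
])

```text
t: 6.65
tcp_pos: [0.5846, -0.0328, 0.0206]
orientation: [0.364, -3.119, -0.0]
contact_force: [-2.8, -1.9, 1.0]
opening: 0.0201
gripper_force: 1.7
```

play_rows([
  [-0.001,0,0,0,0.23],
  [-0.002,0,0,0,0.23],
  [-0.002,0,0,0,0.23],
])

```text
t: 6.95
tcp_pos: [0.5846, -0.0326, 0.0205]
orientation: [0.365, -3.116, 0.0]
contact_force: [-8.3, -3.2, 5.7]
opening: 0.0199
gripper_force: 4.2
```

play_rows([
  [-0.001,0,0,0,0.23],
  [-0.002,0,0,0,0.23],
  [-0.002,0,0,0,0.23],
])

```text
t: 7.25
tcp_pos: [0.5845, -0.0325, 0.0203]
orientation: [0.365, -3.112, -0.0]
contact_force: [-12.4, -6.2, 9.4]
opening: 0.0204
gripper_force: 6.4
```

Force rises while the tip stands still, so the carton is against the stop. Retreat.

play_rows([
  [0.004,0,0,0,0.23],
  [0.02,0,0,0,0.23],
  [0.045,0,0,0,0.23],
  [0.05,0,-0.04,0,0.23],
  [0.055,0,-0.09,0,0.23],
])

```text
t: 7.75
tcp_pos: [0.5339, -0.0442, 0.1096]
orientation: [0.363, -3.117, -0.002]
contact_force: [0.5, -0.4, -0.4]
opening: 0.0203
gripper_force: 0.0
```

play_rows([
  [0,0,-0.05,0,0.23],
  [0.0,0,-0.1,0,0.23],
  [0,0.05,-0.12,0,0.23],
  [0,0.1,-0.12,0,0.23],
  [0.0,0.15,-0.12,0,0.23],
])

```text
t: 8.25
tcp_pos: [0.5035, 0.0995, 0.2324]
orientation: [-0.361, 3.114, 0.001]
contact_force: [1.1, 0.3, 0.1]
opening: 0.0202
gripper_force: 0.0
```

play_rows([
  [0,0.05,0,0,0.23],
  [0,0.1,0,0,0.23],
  [0,0.13,0,0,0.23],
  [0,0.13,0,0,0.23],
  [0,0.13,0,0,0.23],
])

```text
t: 8.75
tcp_pos: [0.4723, 0.2253, 0.2307]
orientation: [-0.367, 3.118, 0.0]
contact_force: [0.4, -0.9, 0.8]
opening: 0.0205
gripper_force: 0.0
```

```bash
python3 s.py .587 -.031 .018 193.2;python3 l.py;python3 -c "
from h import *
a=grab('top')[0];b=grab('side')[0]
f=lambda c:cv2.resize(c[:,:,::-1],(400,380))
cv2.imwrite('pics/fin.png',np.hstack([f(a[130:320,190:390]),f(b[140:330,230:430])]))"
```

```text
t 8.75 tcp [0.4723 0.2253 0.2307] hd -166.6 z [ 0.002  0.    -1.   ] F [ 0.4 -0.9  0.8] open 0.02
shift [-0.0517 -0.2759  0.2128] twist 0.2
side 633 [668.5 -13.2] [156.6  61.4] 12.5 along [  7.8 157.4] across [-30.   28.8]
top 1244 [669.2 -10.7] [149.8  56.8] 13.5 along [ 11.2 158. ] across [-26.5  28.9]
```

View pics/fin.png

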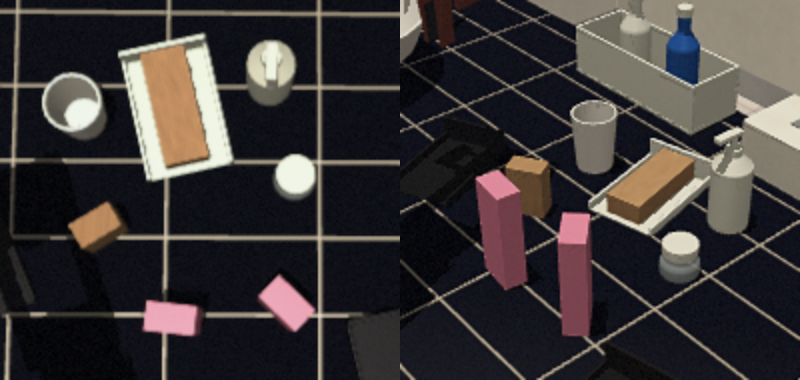

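The brown carton lies flat in the white tray, its far end against the stop and its tail inside the mouth. The bystanders are where they were and the robot is clear.

```bash
python3 -c "
from plant import ticket
print(ticket.finish_job())"
```

```text
the job is handed in; nothing more can be done
None
```

The tall carton was tipped flat into the white tray and pushed against the back stop, lying wholly inside; nothing else was disturbed, the robot ended clear, and the job is handed in (under 10 s of the 40 s used; no verdict was returned).

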